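# Weigh in the used dish covers

### The arm

A 6-joint arm with a two-finger parallel gripper is mounted at the origin on the work surface. World frame = base frame: x ahead of the robot, y to its left, z up, the work surface at z = 0. Lengths are in mm, angles in degrees, forces in N, time in s.
With the tool pointing down it reaches from about 350 to 850 mm from the base axis. Payload 8.1 kg.
Tool frame: the origin (TCP) lies at the very end of the fingers, on their centre line; the grasp point (between the pads) lies 19 mm behind it (tcp_to_grasp is the distance from the TCP to the grasp point, in mm); z points along the fingers, x is the direction in which the jaws open and shut, and the axes are right-handed (so a half turn about z gives the same grasp; the last joint's range is limited). The gripper opens to 85 mm and grips with 20 to 120 N. Pads are 22 mm wide; open, the fingers measure 114 mm over their backs; the gripper's body (76 mm by 85 mm) begins 54 mm behind the grasp point. The pads swing forward as they close: fully open they stand 13 mm farther back than shut.
Start: joints at [-68.95, 7.471, 85.268, -0, 87.261, -4.893], TCP at [262.511, -539.531, 231.292] pointing down, gripper open.
Joint ranges: [-169.43, 169.43], [-51.17, 129.36], [1.28, 143.12], [-76.62, 256.62], [0, 156.53], [-152.29, 152.29]. Speed limits (degrees/s): [136.94, 136.94, 159.86, 180, 180, 180].

### API

Orientations are given as [roll, pitch, yaw] about the fixed x, y, z axes, in that order (R = Rz(yaw) Ry(pitch) Rx(roll)).
In Python, from bench import * gives the robot as it stands. The module is installed in compiled form; this text tells all that it offers.
- The arm moves only by the tool apply_moves, never from a script. Its argument "targets" is text: rows parted by semicolons, each of 7 numbers parted by spaces: the turn, a rotation vector about the tool's x, y, z in rad, then the shift along the tool's x, y, z in cm, then the finger opening in cm, from 0 to 8.54. A call has exactly 5 rows; each row is the pose to reach, as a shift and turn from the pose commanded when the call began, along the tool's axes at that moment; what a row does not reach only later rows make up. A row lasts 1/10 s, in which the tool goes at most 50 mm and 8.59 degrees, less where a joint would pass 70% of its speed; a pose out of reach is approached as far as the arm can. A call with a gripper value outside its range is refused whole. The fingers move at their own pace and stop on an object; "force" is the grip in N (left out, the last holds). Time passes only in rows, so rows that repeat a pose let the fingers close, or fill a call up. It gives the time, the measured TCP pose, the force and the opening at its end, in the units of the state.
- sense(): the state, without advancing time (a new reading comes with each control period).
- snapshot(name): name is "side" or "top" or "wrist"; returns the picture (400x640x3 uint8, red, green, blue); there is no depth.
- camera_model(name): a dict with "fx", "fy", "cx", "cy" (pixels), "k1" (the pictures are not rectified: a ray, as slopes to the right and down, at radius r is drawn at 1 + k1 r^2 times it, then the intrinsics apply), "position" and "attitude" of the camera in the world; the wrist camera has in their place "T_tool_cam" (4x4, takes a point from camera to tool coordinates, whose origin is the TCP and whose axes are the tool frame's). Camera axes: x right, y up, looking along -z (the intrinsics and any distortion apply to the point x, -y, -z); pixel columns grow to the right and rows downward; lengths in mm; the calibration is good to about 2 mm. A picture is of the moment at which its call begins: read the wrist's pose just before it. camera_model takes no time and is no camera call.
- hand_in(): hands the job in, once; it reports no verdict.
Trained networks look in the newest picture that a camera, given by its name, has taken for a name from the list of things; names that differ only in an ending like _2 or _b are one class to them, and where a whole thing is asked for, a point or a joint stands for the part that bears it (a point fixed in the world has none). Each returns a list of dicts, best first, with "confidence" (0 to 1); they miss things now and then, are a little off and sometimes report something else, mostly with a low value. They report only what shows in the picture. A call takes as long as a camera call. They do not tell look-alikes from the thing itself.
- recognise(camera, query): "at" ([row, column] in pixels, amid what is visible of it).
- place_of(camera, query): "at" ([row, column] in pixels: a listed point, or the origin of a listed thing).
The state is a dict: "time": time; "joint_pos": joint angles; "qd": joint speeds; "joint_efforts": joint torques, N m; "tool_pos": TCP position; "tcp_rot": TCP orientation; "ft_force": force on the tool from outside, world axes, zero at the start; "wrist_torque": the same for the moment, N m; "finger_gap": finger opening in mm.
Only numpy, scipy, OpenCV 4.12 (cv2) and the standard library are available. Lean on these libraries where they do the work, as an engineer would, in place of code of your own. Each camera call takes 0.05 s, during which the arm holds its last target. There are 200 camera calls.

### The job

Weigh in the used dish covers on the dial scale: set the empty yellow waste pan centrally on the scale's round plate and, with nothing else on it, turn the zero knob until the pointer stands on the dial's zero mark, then let go. Then stack every dome-down grey cover in the middle of the waste pan, still dome down, each cupped inside the one below, and leave the zero knob as set and the rest of the bench as it is.

Things in the scene. Friction and masses are not known exactly. Their poses are not given: they have to be found in the camera images.
- scale: mechanical dial scale: white housing 300 mm long (x), 190 wide (y), 58 high, fast on the bench. Origin: centre of its underside; x points from the dial end (nearer the robot) to the plate end. The face-up dial (steel bezel 132 mm across) is centred 85 mm towards -x of the origin, the steel plate 65 mm towards +x
- pan_top (a point): centre of the top of the scale's round steel plate, 164 mm across, 6 mm thick, 82 mm above the bench when empty. It sinks 8 mm per kg on a spring, 12 mm at most
- knob_grip (a point): grip point of the black zero knob in the dial's middle, 88 mm above the bench: an upright bar 46 mm long, 12 thick, from 71 to 97 mm above the bench. The point turns with the knob; its x axis lies along the bar. The white card, 118 mm across, turns with the knob and stays where it is left (friction 0.04 N m)
- zero_mark (a point): zero mark on the turning card, 50 mm from the dial's centre along knob_grip's +x, in line with the bar: a long black stroke with a black lozenge inside it. The other strokes follow clockwise: a short one every 0.1 rad (20 g), a long one every 0.5 rad (100 g)
- pointer_tip (a point): tip of the thin red pointer over the card, 50 mm from the dial's centre; the reading is zero when it is over zero_mark
- dial (a joint): angle of the knob and its card, rad, clockwise seen from above, -3 to 3; at 0 the zero mark lies towards the scale's +x. It starts between -1.6 and -0.3
- pointer (a joint): angle of the pointer, rad, clockwise seen from above, from the scale's +x: 0 with the plate empty, 5.0 rad per kg of load (so about 0.75 with the empty waste pan). The pointer reads zero when dial equals pointer
- waste_pan: the yellow round waste pan, empty, 150 g, 30 mm high: floor 4 mm thick, 124 mm across; round its mouth an upright collar, outside 150 mm, inside 134 mm across (8 mm thick to pinch), from 14 to 30 mm above its underside. Origin: centre of its underside, z up
- cover_a: used domed dish cover, grey plastic, lying dome down on its boss; the five covers are alike, 3 to 5 present. Origin: centre of the boss's foot; z up when dome down. Boss 54 mm across, 18 tall, solid (most of the weight); dome (4 mm wall) 64 to 93 mm across, inside floor 22 mm up; upright collar round the mouth, outside 110, inside 94 mm across (8 thick, to pinch), 48 to 62 mm up. 55 to 90 g
- cover_b: another grey domed dish cover, alike in every way to cover_a. Set dome down into another, a cover stands with its boss on that one's inside floor: a nested pile rises 22 mm per cover, with 4 to 5 mm of side play
- cover_c: another grey domed dish cover, alike in every way to cover_a
- cover_d: another grey domed dish cover, alike in every way to cover_a
- cover_e: another grey domed dish cover, alike in every way to cover_a
- spray_bottle: white bottle 72 mm across, 170 mm tall; not part of the job. Origin under its centre
- flask: green glass stoppered flask 68 mm across, 131 mm tall; not part of the job. Origin under its centre
- petri_dish: closed glass dish 64 mm across, 17 mm tall, among the covers; not part of the job. Origin under its centre
- jar: amber glass jar with a white cap, 44 mm across, 36 mm tall, among the covers; not part of the job. Origin under its centre
- tweezers: flat blue tweezers 120 mm long; not part of the job. Origin under their middle, x along them
- marker: marker pen 130 mm long, 14 mm thick; not part of the job. Origin under its middle, x along it
There are look-alikes about, which are no part of the job. What is shaped like the waste_pan but purple is not meant.

How it is judged (in metres and radians):
On the way, in this order (a step that is already met when the one before it is completed fails the run):
1. the empty waste pan stands on the scale's plate, let go, with no cover in it (horizontal distance between waste_pan and pan_top below 0.02 m and angle between waste_pan's own z axis and vertical below 0.06 rad and z of waste_pan in the frame of pan_top between -0.006 and 0.006 m and contact force between the fingers and waste_pan below 0.1 N and linear speed of waste_pan below 0.02 m/s and horizontal distance between each of cover_a, cover_b, cover_c, cover_d, cover_e and waste_pan above 0.09 m), for 0.3 s.
2. with the empty waste pan on the plate the pointer stands on the zero mark, knob let go (horizontal distance between waste_pan and pan_top below 0.02 m and angle between waste_pan's own z axis and vertical below 0.06 rad and z of waste_pan in the frame of pan_top between -0.006 and 0.006 m and horizontal distance between pointer_tip and zero_mark below 0.004 m and contact force between the fingers and anything else below 0.1 N and horizontal distance between each of cover_a, cover_b, cover_c, cover_d, cover_e and waste_pan above 0.09 m), for 0.4 s.
At the end, for the whole second after the job is handed in: Waste pan level on the plate within 20 mm of its centre; dial still at 0.75 rad within 0.13; every cover present dome down, level within 0.1 rad, at most 25 mm from the waste pan's axis, nested (highest boss under 100 mm above its underside); all at rest (horizontal distance between waste_pan and pan_top below 0.02 m and angle between waste_pan's own z axis and vertical below 0.06 rad and z of waste_pan in the frame of pan_top between -0.006 and 0.006 m and value of joint dial between 0.62 and 0.88 rad and linear speed of each of waste_pan, cover_a, cover_b, cover_c, cover_d, cover_e below 0.02 m/s and horizontal distance between each of cover_a, cover_b, cover_c, cover_d, cover_e and waste_pan below 0.025 m and angle between each of cover_a, cover_b, cover_c, cover_d, cover_e's own z axis and vertical below 0.1 rad and z of cover_a in the frame of waste_pan between 0 and 0.1 m and z of cover_b in the frame of waste_pan between 0 and 0.1 m and z of cover_c in the frame of waste_pan between 0 and 0.1 m and z of cover_d in the frame of waste_pan between 0 and 0.1 m and z of cover_e in the frame of waste_pan between 0 and 0.1 m); the robot touches nothing.
It fails at once if a bystander on the bench is shoved more than 60 mm (distance of any of spray_bottle, flask, petri_dish, jar, tweezers, marker from where it was at the start of the episode above 0.06 m).
It fails at once if a bystander is knocked over (angle between any of spray_bottle, flask, petri_dish, jar, tweezers, marker's own z axis and vertical above 0.6 rad).
Of cover_a, cover_b, cover_c, cover_d, cover_e only 3 to 5 are there at a start; the rules pass over those that are not, and their reading is None.
At some moment in a run one of cover_a, cover_b, cover_c, cover_d, cover_e may be knocked a few centimetres aside while the robot is not near it.
Once in a run the grip may slacken for a moment while it holds something.
It also fails if it takes over 210 s, if anything falls off the work surface, if the arm or the gripper's body presses on something with over 40 N, if the wrist force passes 120 N, or if a joint passes its speed limit or range.

## Working session

There is one attempt and no reset: what is moved stays moved. The work goes in short steps, Python scripts to look and compute and a tool call to move; the robot and the scene stay as the last step left them, time stands still between calls to the robot, and variables do not carry over. Pictures are saved under pics/ and viewed, about 12 in all and at most 16, crops included, and the job is handed in when it is done.

Besides the shell and the picture viewer there is one more tool, called after "Call:" by a JSON object that holds its "fn" and its "kwargs", one argument or row to a line. apply_moves: Moves the arm, as the interface text tells. Its arguments: {"type":"object","properties":{"targets":{"type":"string"},"force":{"type":"number"}},"required":["targets"]}

```bash
mkdir -p pics
python3 - <<'E'
from bench import *
import cv2,json
print(sense())
for n in("side","top","wrist"): print(n,camera_model(n))
for n in("side","top"):
    cv2.imwrite(f"pics/{n}0.png",cv2.cvtColor(snapshot(n),cv2.COLOR_RGB2BGR))
for q in ["waste_pan","cover_a","scale","pan_top","knob_grip","zero_mark","pointer_tip","jar","petri_dish","flask","spray_bottle"]:
    print(q,[( [round(v) for v in d["at"]],round(d["confidence"],2)) for d in place_of("top",q)])
E
```

```text
{'time': 0.0, 'joint_pos': array([-6.89509753e+01,  7.51509901e+00,  8.53300130e+01, -4.26090454e-04,
        8.72600351e+01, -4.89288048e+00]), 'qd': array([-0.03236504, -0.00078838,  0.0083751 ,  0.04790559,  0.13030833,
        0.05476203]), 'joint_efforts': array([-1.59500109e-03, -5.69401324e+01, -5.00549841e+01, -8.04320061e-04,
        1.50628248e-02, -8.25022721e-05]), 'tool_pos': array([ 262.29853302, -539.02270171,  230.23747848]), 'tcp_rot': array([-1.79991456e+02,  1.04800298e-01, -6.40580663e+01]), 'ft_force': array([-0.78104357,  0.01052155, -0.26019009]), 'wrist_torque': array([-0.00887228, -0.00516922,  0.02678602]), 'finger_gap': 85.21888016190154}
side {'fx': 476.93810880853954, 'fy': 476.93810880853954, 'cx': 319.1635802122595, 'cy': 205.8706144133889, 'k1': -0.07245513706994014, 'position': array([-137.6240733 ,  771.42976794, 1054.80375249]), 'attitude': array([ 4.71070063e+01, -8.27646086e-03, -1.40733956e+02])}
top {'fx': 412.22530705870383, 'fy': 412.22530705870383, 'cx': 327.50295377266605, 'cy': 199.67490693809546, 'k1': -0.008861839505403524, 'position': ar
[... 373 characters left out ...]
.53325447e-01, -3.01943380e-01,
        -7.65168850e+01],
       [-5.85682627e-04,  3.01942951e-01, -9.53325816e-01,
        -1.43650917e+02],
       [ 0.00000000e+00,  0.00000000e+00,  0.00000000e+00,
         1.00000000e+00]])}
waste_pan [([298, 212], 0.96), ([147, 304], 0.93)]
cover_a [([212, 320], 0.82), ([251, 428], 0.81), ([195, 449], 0.69), ([155, 384], 0.59)]
scale [([192, 221], 0.87)]
pan_top [([172, 200], 0.74)]
knob_grip [([254, 427], 0.69), ([213, 235], 0.56)]
zero_mark [([207, 219], 0.92), ([199, 452], 0.16)]
pointer_tip []
jar [([191, 221], 0.19)]
petri_dish [([210, 411], 0.89), ([213, 236], 0.47), ([199, 452], 0.29)]
flask [([112, 342], 0.86)]
spray_bottle [([112, 269], 0.85)]
```

View pics/top0.png

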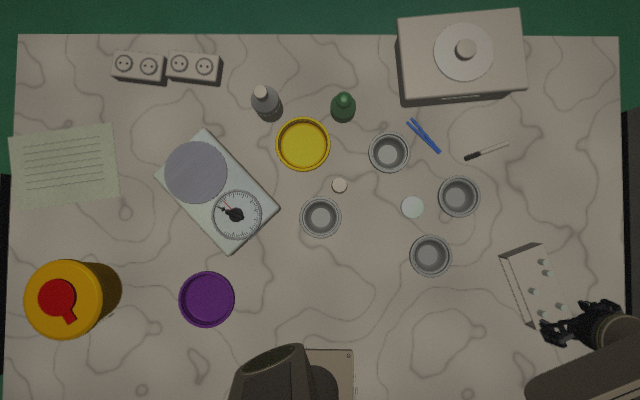

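View pics/side0.png

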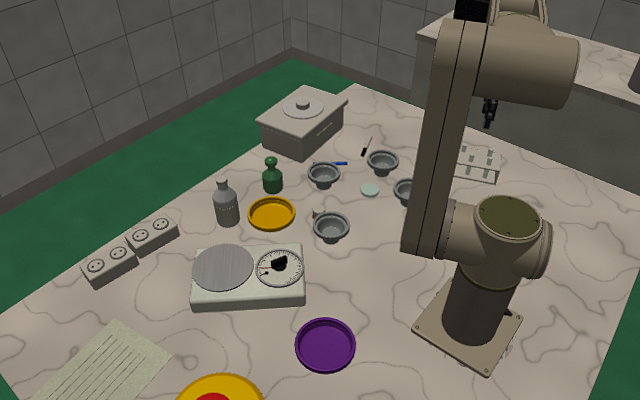

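The top view shows the yellow pan at (145,303), four grey covers at (217,320), (255,430), (197,458) and (153,388), the scale with its plate at (172,195) and dial at (214,237), and the purple look-alike at (299,207). The side view agrees: four covers.

```bash
cat > h.py <<'E'
from bench import *
import numpy as np, cv2
from scipy.spatial.transform import Rotation as R
def campose(n,s=None):
    m=camera_model(n)
    if n=="wrist":
        s=s or sense(); T=np.eye(4); T[:3,:3]=R.from_euler("xyz",s["tcp_rot"],degrees=True).as_matrix(); T[:3,3]=s["tool_pos"]
        return m,T@m["T_tool_cam"]
    T=np.eye(4); T[:3,:3]=R.from_euler("xyz",m["attitude"],degrees=True).as_matrix(); T[:3,3]=m["position"]
    return m,T
def ray(m,rc):
    K=np.array([[m["fx"],0,m["cx"]],[0,m["fy"],m["cy"]],[0,0,1]])
    u=cv2.undistortPoints(np.array([[[rc[1],rc[0]]]],float),K,np.array([m["k1"],0,0,0,0]))[0,0]
    return np.array([u[0],-u[1],-1])
def world(n,rc,z,mT=None):
    m,T=mT or campose(n); d=T[:3,:3]@ray(m,rc); p=T[:3,3]
    return (p+d*(z-p[2])/d[2]).round(1)
def pix(n,P,mT=None):
    m,T=mT or campose(n); c=np.linalg.inv(T)@np.r_[P,1]; K=np.array([[m["fx"],0,m["cx"]],[0,m["fy"],m["cy"]],[0,0,1]])
    q=np.array([[c[0],-c[1],-c[2]]]); q=cv2.projectPoints(q,np.zeros(3),np.zeros(3),K,np.array([m["k1"],0,0,0,0]))[0][0,0]
    return q[::-1].round(1)
def snap(n,f=None):
    mT=campose(n); im=cv2.cvtColor(snapshot(n),cv2.COLOR_RGB2BGR)
    if f: cv2.imwrite("pics/"+f,im)
    return im,mT
def find(n,q,z,mT=None,f=place_of,c=.3):
    return [(world(n,d["at"],z,mT),round(d["confidence"],2)) for d in f(n,q) if d["confidence"]>c]
def plan(x,y,z,yaw=None):
    "shift (cm, tool axes) and turn (rad about tool z) from the measured pose; tilt correction rotvec"
    s=sense(); Rt=R.from_euler("xyz",s["tcp_rot"],degrees=True)
    d=Rt.inv().apply(np.array([x,y,z])-s["tool_pos"])/10
    yaw=s["tcp_rot"][2] if yaw is None else yaw
    rv=(Rt.inv()*R.from_euler("xyz",[180,0,yaw],degrees=True)).as_rotvec()
    print("turn",rv.round(3),"shift",d.round(2),"yaw",s["tcp_rot"][2].round(1),"pos",s["tool_pos"].round(1),"j6",s["joint_pos"][5].round(1))
E
python3 - <<'E'
from h import *
im=cv2.imread("pics/top0.png"); mT=campose("top")
g=cv2.GaussianBlur(cv2.cvtColor(im,cv2.COLOR_BGR2GRAY),(3,3),0)
def rim(c,rmin,rmax,z):
    h=cv2.HoughCircles(cv2.resize(g[c[0]-40:c[0]+40,c[1]-40:c[1]+40],None,fx=4,fy=4,interpolation=cv2.INTER_CUBIC),cv2.HOUGH_GRADIENT,1,400,param1=80,param2=15,minRadius=rmin*4,maxRadius=rmax*4)
    x,y,r=h[0,0]/4; rc=(c[0]-40+y-.4,c[1]-40+x-.4); print(np.round(rc,1),r,world("top",rc,z,mT))
for n,c,a,b,z in [("c1",(217,320),19,23,62),("c2",(255,430),19,23,62),("c3",(197,458),19,23,62),("c4",(153,388),19,23,62),("pan",(145,303),25,31,30),("plate",(172,195),28,34,82),("dial",(214,237),22,28,60)]:
    print(n,end=" ");rim(c,a,b,z)
for rc in [(147,304),(212,320),(251,428),(195,449),(155,384)]: print(world("top",rc,0,mT))
print("zero",world("top",(207,219),70,mT),"tw",world("top",(135,425),0,mT),"flask",world("top",(112,342),0,mT),"bottle",world("top",(112,269),0,mT),"jar",world("top",(186,340),36,mT),"petri",world("top",(208,412),17,mT))
E
```

```text
c1 Traceback (most recent call last):
  File "<stdin>", line 8, in <module>
  File "<stdin>", line 6, in rim
TypeError: 'NoneType' object is not subscriptable
```

Run:
```python
from h import *
im=cv2.imread("pics/top0.png"); mT=campose("top")
g=cv2.cvtColor(im,cv2.COLOR_BGR2GRAY)
def rim(c,rmin,rmax,z):
    w=cv2.resize(g[c[0]-40:c[0]+40,c[1]-40:c[1]+40],None,fx=3,fy=3,interpolation=cv2.INTER_CUBIC)
    h=cv2.HoughCircles(w,cv2.HOUGH_GRADIENT,1,400,param1=40,param2=8,minRadius=rmin*3,maxRadius=rmax*3)
    if h is None: print(None);return
    x,y,r=h.reshape(-1,h.shape[-1])[0][:3]/3; rc=(c[0]-40+y-.4,c[1]-40+x-.4); print(np.round(rc,1),r,world("top",rc,z,mT))
for n,c,a,b,z in [("c1",(217,320),19,23,62),("c2",(255,430),19,23,62),("c3",(197,458),19,23,62),("c4",(153,388),19,23,62),("pan",(145,303),25,31,30),("plate",(172,195),28,34,82),("dial",(214,237),22,28,60)]:
    print(n,end=" ");rim(c,a,b,z)
for rc in [(147,304),(212,320),(251,428),(195,449),(155,384)]: print(world("top",rc,0,mT))
print("zero",world("top",(207,219),70,mT),"tw",world("top",(135,425),0,mT),"flask",world("top",(112,342),0,mT),"bottle",world("top",(112,269),0,mT),"jar",world("top",(186,340),36,mT),"petri",world("top",(208,412),17,mT))
```

```text
c1 [216.8 320.1] 21.566666 [466.1 -19.7  62. ]
c2 [255.4 430.4] 22.066666 [ 368.7 -305.7   62. ]
c3 [196.1 459.4] 20.933332 [ 522.9 -381.4   62. ]
c4 [151.4 388.8] 20.199999 [ 638.2 -197.6   62. ]
pan [143.4 302.4] 26.800001 [663.5  30.7  30. ]
plate [171.4 195.1] 31.966667 [579.7 302.3  82. ]
dial [214.8 235.8] 24.866667 [469.4 200.5  60. ]
[659.   28.4   0. ]
[479.4 -17.7   0. ]
[ 375.3 -314.     0. ]
[ 529.1 -372.     0. ]
[ 638.4 -193.1    0. ]
zero [489. 242.  70.] tw [ 695.  -306.4    0. ] flask [757.7 -76.2   0. ] bottle [756.4 127.    0. ] jar [548.7 -71.4  36. ] petri [ 492.1 -267.    17. ]
```

```bash
python3 -c "
from h import *
plan(590,30,170,0)"
```

```text
turn [-0.     0.    -1.118] shift [-36.89 -54.37   6.13] yaw -64.1 pos [ 262.5 -539.5  231.3] j6 -4.9
```

Call:
{"fn": "apply_moves", "kwargs": {
  "targets": "0 0 0 -12.3 -18.1 0 5;0 0 0 -12.3 -18.1 0 5;0 0 0 -12.3 -18.1 0 5;0 0 0 -12.3 -18.1 0 5;0 0 0 -12.3 -18.1 0 5",
  "force": 60
}}

```text
time: 1.15
tool_pos: [373.2, -346.3, 231.5]
tcp_rot: [-179.9, 0.0, -63.9]
ft_force: [-0.4, -1.6, -0.3]
finger_gap: 50.0
```

Call:
{"fn": "apply_moves", "kwargs": {
  "targets": "0 0 0 -12.3 -18.1 0 5;0 0 0 -12.3 -18.1 0 5;0 0 0 -12.3 -18.1 0 5;0 0 0 -12.3 -18.1 0 5;0 0 0 -12.3 -18.1 0 5"
}}

```text
time: 1.65
tool_pos: [482.0, -156.2, 231.6]
tcp_rot: [-179.9, 0.0, -63.9]
ft_force: [0.0, -0.2, -0.5]
finger_gap: 50.2
```

Call:
{"fn": "apply_moves", "kwargs": {
  "targets": "0 0 -0.6 -12.3 -18.1 5 3;0 0 -0.6 -12.3 -18.1 5 3;0 0 -0.6 -12.3 -18.1 5 3;0 0 -0.6 -12.3 -18.1 5 3;0 0 -0.6 -12.3 -18.1 5 3"
}}

```text
time: 2.15
tool_pos: [590.0, 33.5, 180.0]
tcp_rot: [-180.0, 0.1, -29.2]
ft_force: [-0.1, -0.8, -0.2]
finger_gap: 29.8
```

Call:
{"fn": "apply_moves", "kwargs": {
  "targets": "0 0 -0.518 0 0 0 3;0 0 -0.518 0 0 0 3;0 0 -0.518 0 0 0 3;0 0 -0.518 0 0 0 3;0 0 -0.518 0 0 0 3"
}}

```text
time: 2.65
tool_pos: [589.4, 29.9, 181.3]
tcp_rot: [180.0, -0.0, 0.1]
ft_force: [0.2, -0.6, 0.8]
finger_gap: 29.9
```

```bash
python3 -c "
from h import *
im,mT=snap('wrist','w1.png')
print(find('wrist','waste_pan',0,mT)); print([pix('wrist',(661+75*np.cos(a),29+75*np.sin(a),30),mT) for a in (0,1.57,3.14,4.71)])
hs=cv2.cvtColor(im,cv2.COLOR_BGR2HSV); m=cv2.inRange(hs,(15,120,60),(35,255,255)); ys,xs=np.nonzero(m); 
W=np.array([world('wrist',(y,x),30,mT)[:2] for y,x in cv2.convexHull(np.c_[xs,ys])[:,0,::-1]]); print(W.min(0),W.max(0),cv2.minEnclosingCircle(W.astype(np.float32)))
plan(590,30,170,0)"
```

```text
[]
[array([185. , 460.8]), array([109.1, 394.5]), array([184.7, 316.4]), array([250.4, 384.1])]
[559.9 -51.5] [737.4 104.1] ((640.7000122070312, 15.299999237060547), 101.06011962890625)
turn [-0.    -0.    -0.002] shift [ 0.06 -0.02  1.13] yaw -0.1 pos [589.4  29.8 181.3] j6 -1.9
```

View pics/w1.png

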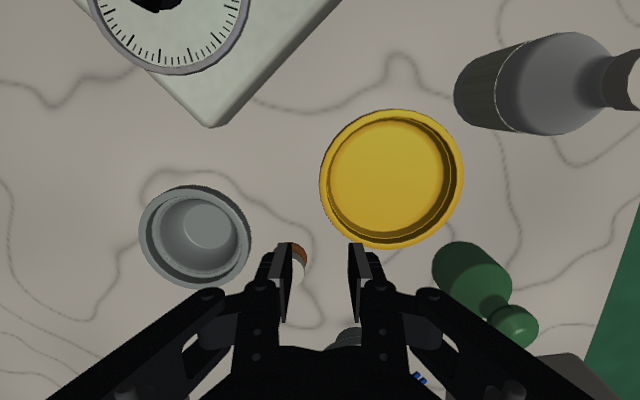

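The pan is at columns 319–463 and rows 109–248, which puts its centre at about (664, 29).

Call:
{"fn": "apply_moves", "kwargs": {
  "targets": "0 0 0 0.4 0 5 3;0 0 0 0.4 0 10 3;0 0 0 0.4 0 14 3;0 0 0 0.4 0 16.4 3;0 0 0 0.4 0 16.4 3"
}}

```text
time: 3.25
tool_pos: [589.3, 29.9, 12.4]
tcp_rot: [-180.0, 0.5, -0.1]
ft_force: [-0.8, -0.3, -0.9]
finger_gap: 30.1
```

Call:
{"fn": "apply_moves", "kwargs": {
  "targets": "0 0 0 0 0 0 0;0 0 0 0 0 0 0;0 0 0 0 0 0 0;0 0 0 0 0 0 0;0 0 0 0 0 0 0",
  "force": 80
}}

```text
time: 3.75
tool_pos: [595.1, 29.8, 19.4]
tcp_rot: [180.0, -0.2, -0.0]
ft_force: [-0.1, -0.4, 7.5]
finger_gap: 3.8
```

Call:
{"fn": "apply_moves", "kwargs": {
  "targets": "0 0 0 0 0 -2 0;0 0 0 0 0 -5 0;0 0 0 0 0 -9 0;0 0 0 0 0 -13 0;0 0 0 0 0 -13 0"
}}

```text
time: 4.25
tool_pos: [597.6, 29.7, 155.3]
tcp_rot: [180.0, -0.7, -0.0]
ft_force: [0.8, 0.1, -0.2]
finger_gap: 3.9
```

```bash
python3 -c "
from h import *
im,mT=snap('wrist','w2.png')
plan(509,302,147,0)"
```

```text
turn [ 0.    -0.008 -0.   ] shift [ -8.72 -27.22   0.42] yaw -0.0 pos [596.1  29.8 152. ] j6 -2.1
```

View pics/w2.png

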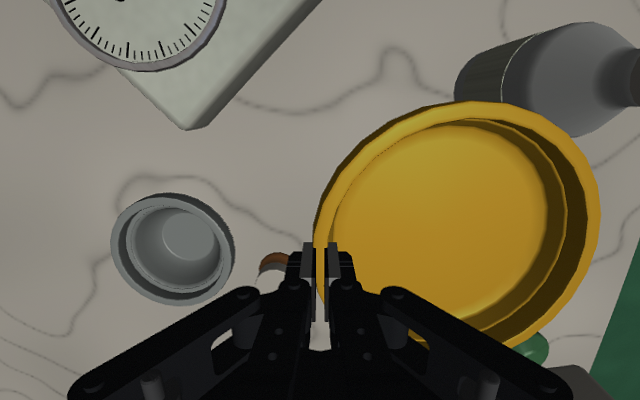

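```bash
python3 -c "
from h import *
mT=campose('wrist')
for cx,z,t in ((667,166,0),(667,162,0),(667,166,.05),(667,166,.1)):
  print(cx,z,t,[pix('wrist',(596+(cx-596)+75*np.cos(a),29.8+75*np.sin(a),z-t*(71+75*np.cos(a))),mT) for a in (0,.8,1.57,2.4,3.14,5.5)])
im=cv2.imread('pics/w2.png'); hs=cv2.cvtColor(im,cv2.COLOR_BGR2HSV); m=cv2.inRange(hs,(15,120,60),(35,255,255)); 
for r in (150,200,250): print(r,np.nonzero(m[r])[0][[0,-1]])
print(np.nonzero(m.any(1))[0][0])
"
```

```text
667 166 0 [array([263. , 600.5]), array([159.9, 587.9]), array([109.9, 486.1]), array([166. , 355.2]), array([266.9, 311.9]), array([345.8, 537.2])]
667 162 0 [array([259.3, 594. ]), array([158.4, 580.7]), array([109.8, 481.2]), array([164.3, 354.1]), array([262.8, 312. ]), array([340.6, 532.6])]
667 166 0.05 [array([256.4, 588.9]), array([157.6, 577. ]), array([109.8, 481.7]), array([165.7, 355. ]), array([267.1, 311.9]), array([337.9, 530.1])]
667 166 0.1 [array([250.2, 578.1]), array([155.5, 567. ]), array([109.7, 477.6]), array([165.3, 354.8]), array([267.3, 311.9]), array([330.5, 523.4])]
150 [359 580]
200 [324 599]
250 [316 594]
100
```

The pan is gripped and level, with its rim at columns 315–600 and its top at row 100. I'll move it in x first to stay clear of the bottle, then over to the plate.

Call:
{"fn": "apply_moves", "kwargs": {
  "targets": "0 0 0 -4 0 0 0;0 0 0 -8.7 0 0 0;0 0 0 -8.7 -4.5 0 0;0 0 0 -8.7 -9 0 0;0 0 0 -8.7 -13.5 0 0"
}}

```text
time: 4.8
tool_pos: [504.9, 165.6, 146.0]
tcp_rot: [180.0, 0.1, -0.1]
ft_force: [0.8, -0.9, -1.3]
finger_gap: 4.1
```

Call:
{"fn": "apply_moves", "kwargs": {
  "targets": "0 0 0 0 -4 0 0;0 0 0 0 -8 0 0;0 0 0 0 -12 0 0;0 0 0 0 -13.6 0 0;0 0 0 0 -13.6 0 0"
}}

```text
time: 5.3
tool_pos: [505.0, 302.5, 145.7]
tcp_rot: [180.0, 0.1, 0.2]
ft_force: [0.0, 0.1, -1.4]
finger_gap: 4.2
```

```bash
python3 -c "
from h import *
im,mT=snap('wrist','w3.png')
plan(509,299,97,0);print(sense()['finger_gap'])"
```

```text
turn [0.001 0.002 0.002] shift [0.37 0.19 4.88] yaw 0.1 pos [505.4 301.  145.8] j6 25.7
3.8511557745405027
```

View pics/w3.png

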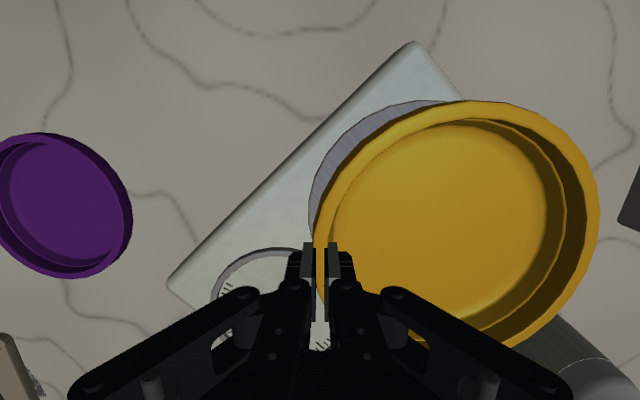

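```bash
python3 -c "
from h import *
mT=campose('wrist')
for c in ((580,302),(580,308),(574,302)):
  print(c,[tuple(pix('wrist',(c[0]+82*np.cos(a),c[1]+82*np.sin(a),82),mT)) for a in np.radians((80,100,120,140,160,180))])
"
```

```text
(580, 302) [(np.float64(98.5), np.float64(452.8)), (np.float64(98.0), np.float64(410.7)), (np.float64(112.8), np.float64(370.0)), (np.float64(140.1), np.float64(337.2)), (np.float64(174.9), np.float64(316.7)), (np.float64(211.8), np.float64(310.1))]
(580, 308) [(np.float64(89.0), np.float64(453.9)), (np.float64(88.5), np.float64(411.4)), (np.float64(103.5), np.float64(370.4)), (np.float64(131.3), np.float64(337.4)), (np.float64(166.7), np.float64(316.7)), (np.float64(204.2), np.float64(310.1))]
(574, 302) [(np.float64(98.3), np.float64(444.0)), (np.float64(97.9), np.float64(401.7)), (np.float64(112.7), np.float64(361.1)), (np.float64(140.1), np.float64(328.5)), (np.float64(174.9), np.float64(308.3)), (np.float64(211.8), np.float64(302.1))]
```

Call:
{"fn": "apply_moves", "kwargs": {
  "targets": "0 0 0 0.4 0.2 2 0;0 0 0 0.4 0.2 3.5 0;0 0 0 0.4 0.2 4.2 0;0 0 0 0.4 0.2 4.6 0;0 0 0 0.4 0.2 4.6 0"
}}

```text
time: 5.85
tool_pos: [510.2, 298.2, 100.9]
tcp_rot: [180.0, 0.0, -0.0]
ft_force: [-0.2, 0.3, -1.0]
finger_gap: 4.0
```

Call:
{"fn": "apply_moves", "kwargs": {
  "targets": "0 0 0 0 0 0.1 0;0 0 0 0 0 0.2 0;0 0 0 0 0 0.2 0;0 0 0 0 0 0.2 0;0 0 0 0 0 0.2 0"
}}

```text
time: 6.35
tool_pos: [510.9, 299.1, 99.8]
tcp_rot: [-180.0, -0.1, 0.0]
ft_force: [0.9, -0.6, 1.1]
finger_gap: 4.0
```

Call:
{"fn": "apply_moves", "kwargs": {
  "targets": "0 0 0 0 0 0.2 0;0 0 0 0 0 0.2 0;0 0 0 0 0 0.2 1;0 0 0 0 0 0.2 3;0 0 0 0 0 0.2 3"
}}

```text
time: 6.85
tool_pos: [509.9, 298.7, 96.8]
tcp_rot: [180.0, 0.1, 0.0]
ft_force: [-0.0, 0.3, -0.5]
finger_gap: 29.8
```

Call:
{"fn": "apply_moves", "kwargs": {
  "targets": "0 0 0 0 0 0 3;0 0 0 0 0 -3 3;0 0 0 0 0 -6 3;0 0 0 0 0 -9 3;0 0 0 0 0 -9 3"
}}

```text
time: 7.35
tool_pos: [512.9, 300.1, 193.0]
tcp_rot: [-179.8, -0.4, 0.0]
ft_force: [-0.1, 1.4, 1.3]
finger_gap: 30.0
```

```bash
python3 -c "
from h import *
im,mT=snap('top','t2.png')
cv2.imwrite('pics/t2c.png',cv2.resize(im[120:270,130:290],None,fx=4,fy=4,interpolation=cv2.INTER_CUBIC))
print(sense()['finger_gap'])
plan(469.5,200.5,190,0)"
```

```text
30.09046184082592
turn [-0.002 -0.005  0.   ] shift [-4.25  9.91 -0.01] yaw 0.0 pos [512.  299.6 190.4] j6 25.4
```

View pics/t2c.png

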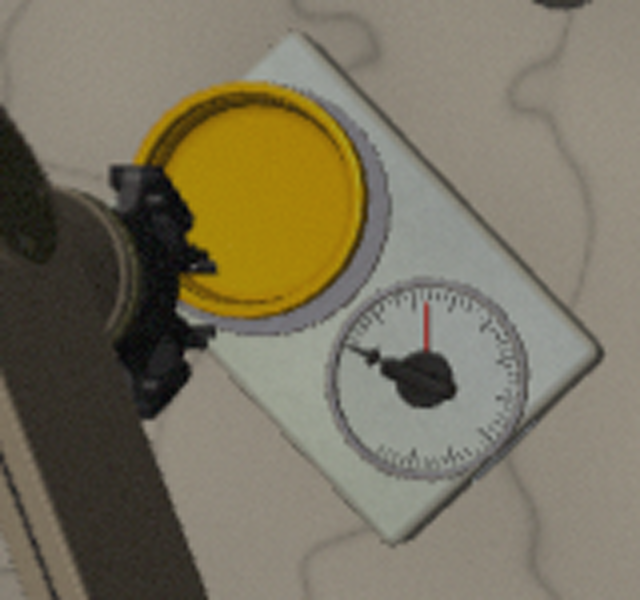

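The pan sits on the plate. The pointer stands at about 0° world, and the zero mark is about 67° counter-clockwise of it at crop (345,343). So I'll grip with yaw −23 and turn +67°.

Call:
{"fn": "apply_moves", "kwargs": {
  "targets": "0 0 0.1 -2 5 0 3;0 0 0.25 -4.25 9.9 0 3;0 0 0.4 -4.25 9.9 0 3;0 0 0.4 -4.25 9.9 3 3;0 0 0.4 -4.25 9.9 5 3"
}}

```text
time: 7.9
tool_pos: [466.8, 199.0, 135.0]
tcp_rot: [179.9, 0.1, -23.0]
ft_force: [-0.1, 0.6, -0.2]
finger_gap: 29.9
```

Call:
{"fn": "apply_moves", "kwargs": {
  "targets": "0 0 0 0 0 0 3;0 0 0 0 0 0 3;0 0 0 0 0 0 3;0 0 0 0 0 0 3;0 0 0 0 0 0 3"
}}

```text
time: 8.4
tool_pos: [468.5, 200.1, 138.3]
tcp_rot: [-179.9, -0.1, -22.9]
ft_force: [0.4, 0.1, -0.5]
finger_gap: 30.1
```

```bash
python3 -c "
from h import *
im,mT=snap('wrist','w4.png')
for q,z in (('zero_mark',68),('pointer_tip',69),('knob_grip',88)): print(q,find('wrist',q,z,mT,c=.2))
plan(469.5,200.5,76,-23)"
```

```text
zero_mark [(array([489.2, 244.5,  68. ]), 0.83)]
pointer_tip [(array([516.3, 198.6,  69. ]), 0.48)]
knob_grip [(array([468.5, 198.4,  88. ]), 0.73)]
turn [-0.    -0.     0.002] shift [ 0.11 -0.11  6.16] yaw -22.9 pos [468.  199.9 137.6] j6 40.3
```

View pics/w4.png

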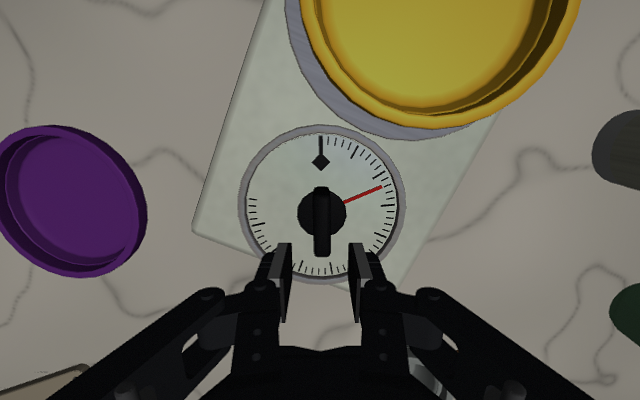

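Call:
{"fn": "apply_moves", "kwargs": {
  "targets": "0 0 0 0.1 -0.1 3 3;0 0 0 0.1 -0.1 5 3;0 0 0 0.1 -0.1 6.1 3;0 0 0 0.1 -0.1 6.1 3;0 0 0 0.1 -0.1 6.1 3"
}}

```text
time: 9.1
tool_pos: [469.5, 200.5, 76.9]
tcp_rot: [-180.0, -0.0, -22.9]
ft_force: [-0.4, 0.4, 0.3]
finger_gap: 30.0
```

Call:
{"fn": "apply_moves", "kwargs": {
  "targets": "0 0 0 0 0 0 0;0 0 0 0 0 0 0;0 0 0 0 0 0 0;0 0 0 0 0 0 0;0 0 0 0 0 0 0",
  "force": 40
}}

```text
time: 9.6
tool_pos: [470.2, 200.7, 77.8]
tcp_rot: [-179.9, -0.1, -22.9]
ft_force: [-0.9, 0.7, 7.6]
finger_gap: 10.9
```

Call:
{"fn": "apply_moves", "kwargs": {
  "targets": "0 0 0.1 0 0 0 0;0 0 0.22 0 0 0 0;0 0 0.34 0 0 0 0;0 0 0.46 0 0 0 0;0 0 0.58 0 0 0 0"
}}

```text
time: 10.1
tool_pos: [470.8, 200.3, 77.9]
tcp_rot: [-179.8, -0.1, -56.4]
ft_force: [2.7, -3.4, 4.2]
finger_gap: 11.4
```

Call:
{"fn": "apply_moves", "kwargs": {
  "targets": "0 0 0.12 0 0 0 0;0 0 0.24 0 0 0 0;0 0 0.36 0 0 0 0;0 0 0.48 0 0 0 0;0 0 0.58 0 0 0 0"
}}

```text
time: 10.6
tool_pos: [471.0, 199.5, 77.8]
tcp_rot: [-179.8, -0.1, -89.7]
ft_force: [2.4, -5.6, 5.7]
finger_gap: 11.2
```

Call:
{"fn": "apply_moves", "kwargs": {
  "targets": "0 0 0 0 0 0 0;0 0 0 0 0 0 0;0 0 0 0 0 0 3;0 0 0 0 0 0 3;0 0 0 0 0 0 3"
}}

```text
time: 11.1
tool_pos: [469.0, 200.5, 76.2]
tcp_rot: [180.0, 0.0, -89.4]
ft_force: [-0.3, 0.6, -0.5]
finger_gap: 30.1
```

Call:
{"fn": "apply_moves", "kwargs": {
  "targets": "0 0 0 0 0 -3 3;0 0 0 0 0 -6 3;0 0 0 0 0 -7 3;0 0 0 0 0 -7 3;0 0 0 0 0 -7 3"
}}

```text
time: 11.6
tool_pos: [468.7, 200.3, 145.3]
tcp_rot: [179.9, -0.0, -89.4]
ft_force: [1.0, 0.7, 0.3]
finger_gap: 30.0
```

```bash
python3 -c "
from h import *
im,mT=snap('wrist','w5.png')
for q,z in (('zero_mark',68),('pointer_tip',69),('knob_grip',88)): print(q,find('wrist',q,z,mT,c=.2))
plan(469.5,200.5,76)"
```

```text
zero_mark [(array([519.6, 198.6,  68. ]), 0.71)]
pointer_tip [(array([517.5, 202.8,  69. ]), 0.5)]
knob_grip [(array([468.6, 196.8,  88. ]), 0.96), (array([521.6, 197.3,  88. ]), 0.45)]
turn [ 0.003 -0.001 -0.   ] shift [-0.05 -0.15  6.87] yaw -89.4 pos [468.2 200.1 144.7] j6 106.7
```

View pics/w5.png

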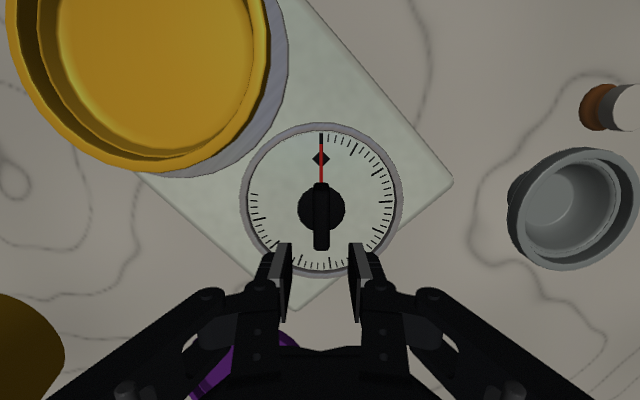

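The pointer lies exactly over the zero lozenge at (158,321), so the zero is set. Next I'll add a model-based rim fitter for the covers.

```bash
cat >> h.py <<'E'
def proj(mT,P):
    m,T=mT; c=(P-T[:3,3])@T[:3,:3]; K=np.array([[m["fx"],0,m["cx"]],[0,m["fy"],m["cy"]],[0,0,1]])
    return cv2.projectPoints(c*[1,-1,-1],np.zeros(3),np.zeros(3),K,np.array([m["k1"],0,0,0,0]))[0][:,0]
def fitrim(im,mT,g,z,radii=(55,47),span=40):
    G=cv2.GaussianBlur(im,(3,3),0).astype(np.float32)
    E=np.sqrt(sum(cv2.Sobel(G,cv2.CV_32F,*o).max(2)**2 if 0 else (np.abs(cv2.Sobel(G,cv2.CV_32F,*o)).max(2))**2 for o in((1,0),(0,1))))
    E=cv2.GaussianBlur(np.minimum(E,120),(3,3),0); a=np.arange(0,2*np.pi,.06); best=(-1,*g)
    for st,sp in((4,span),(1,5)):
        b0=best
        for dx in np.arange(-sp,sp+.1,st):
            for dy in np.arange(-sp,sp+.1,st):
                x,y=b0[1]+dx,b0[2]+dy; s=0
                for r in radii:
                    p=proj(mT,np.c_[x+r*np.cos(a),y+r*np.sin(a),np.full(a.size,z)]).astype(np.float32)
                    s+=cv2.remap(E,p[:,0].reshape(1,-1),p[:,1].reshape(1,-1),cv2.INTER_LINEAR).mean()
                if s>best[0]: best=(s,x,y)
    return np.round(best,1)
E
python3 - <<'E'
from h import *
def old(pos,rot):
    m=camera_model("wrist");T=np.eye(4);T[:3,:3]=R.from_euler("xyz",rot,degrees=True).as_matrix();T[:3,3]=pos;return m,T@m["T_tool_cam"]
print("c1 w1",fitrim(cv2.imread("pics/w1.png"),old([589.4,29.8,181.3],[180,0,0.1]),(470,-20),62))
print("pan w5",fitrim(cv2.imread("pics/w5.png"),old([468.2,200.1,144.7],[179.9,0,-89.4]),(580,302),111,(75,67),30))
im,mT=snap("top")
for g in ((466,-20),(369,-306),(523,-381),(638,-198)): print(fitrim(im,mT,g,62,span=20))
print("pan",fitrim(im,mT,(580,302),111,(75,67),20), fitrim(cv2.imread("pics/t2.png"),mT,(580,302),111,(75,67),20))
plan(415,-20,200,0)
E
```

```text
c1 w1 [188.9 466.  -19. ]
pan w5 [116.8 581.  302. ]
[106.5 459.  -16. ]
[ 128.  364. -302.]
[ 141.9  518.  -378. ]
[ 132.  631. -200.]
pan [177.4 583.  302. ] [188.6 581.  300. ]
turn [ 2.00e-03  1.00e-03 -1.56e+00] shift [21.96  5.59 -5.48] yaw -89.4 pos [468.4 200.1 144.9] j6 106.7
```

Call:
{"fn": "apply_moves", "kwargs": {
  "targets": "0 0 -0.1 0 0 -4 3;0 0 -0.25 5 1 -5.5 3;0 0 -0.4 10 2.5 -5.5 3;0 0 -0.5 15 4 -5.5 3;0 0 -0.65 19 5 -5.5 3"
}}

```text
time: 12.35
tool_pos: [425.0, 25.3, 201.0]
tcp_rot: [180.0, -0.0, -53.6]
ft_force: [0.6, -0.4, 0.7]
finger_gap: 30.1
```

Call:
{"fn": "apply_moves", "kwargs": {
  "targets": "0 0 -0.15 0 0 0 3;0 0 -0.3 0 0 0 3;0 0 -0.45 0 0 0 3;0 0 -0.6 0 0 0 3;0 0 -0.73 0 0 0 3"
}}

```text
time: 12.85
tool_pos: [425.7, 26.8, 200.7]
tcp_rot: [180.0, 0.1, -11.7]
ft_force: [0.4, 0.0, -0.1]
finger_gap: 29.7
```

Call:
{"fn": "apply_moves", "kwargs": {
  "targets": "0 0 -0.15 0 0 0 3;0 0 -0.18 0 0 0 3;0 0 -0.18 0 0 0 3;0 0 -0.18 0 0 0 3;0 0 -0.18 0 0 0 3"
}}

```text
time: 13.35
tool_pos: [425.9, 26.9, 201.1]
tcp_rot: [-180.0, 0.0, -1.8]
ft_force: [0.5, -0.5, 0.5]
finger_gap: 30.0
```

```bash
python3 -c "
from h import *
im,mT=snap('wrist','w6.png'); r=fitrim(im,mT,(466,-19),62,span=40); print(r)
plan(r[1]-51,r[2],51,0)"
```

```text
[163. 465. -21.]
turn [ 0.     0.    -0.032] shift [-1.04  4.82 15.02] yaw -1.8 pos [426.   26.8 201.2] j6 -1.5
```

View pics/w6.png

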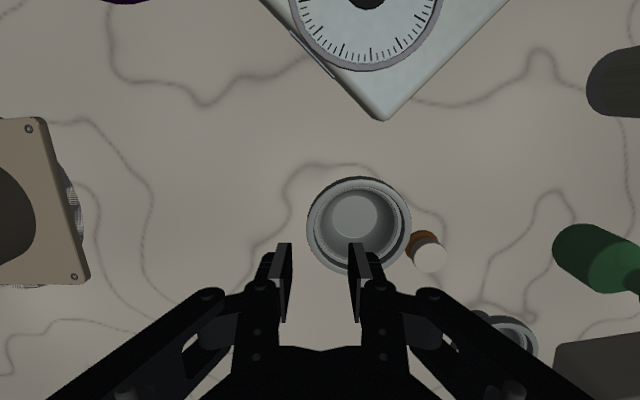

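Call:
{"fn": "apply_moves", "kwargs": {
  "targets": "0 0 -0.03 -1.1 4.8 0 3;0 0 -0.03 -1.1 4.8 4.5 3;0 0 -0.03 -1.1 4.8 9 3;0 0 -0.03 -1.1 4.8 13 3;0 0 -0.03 -1.1 4.8 15.1 3"
}}

```text
time: 13.9
tool_pos: [411.0, -20.6, 46.7]
tcp_rot: [-180.0, 0.3, -0.1]
ft_force: [0.3, -0.0, -0.1]
finger_gap: 29.7
```

Call:
{"fn": "apply_moves", "kwargs": {
  "targets": "0 0 0 0 0 0 3;0 0 0 0 0 0 3;0 0 0 0 0 0 0;0 0 0 0 0 0 0;0 0 0 0 0 0 0",
  "force": 60
}}

```text
time: 14.4
tool_pos: [414.7, -20.9, 51.9]
tcp_rot: [180.0, -0.1, -0.0]
ft_force: [-2.2, 0.1, 4.7]
finger_gap: 6.5
```

Call:
{"fn": "apply_moves", "kwargs": {
  "targets": "0 0 0 0 0 0 0;0 0 0 0 0 0 0;0 0 0 0 0 -3 0;0 0 0 0 0 -7 0;0 0 0 0 0 -10 0"
}}

```text
time: 14.9
tool_pos: [413.9, -20.8, 152.8]
tcp_rot: [180.0, -0.1, -0.0]
ft_force: [1.1, -0.5, -0.5]
finger_gap: 6.9
```

```bash
python3 -c "
from h import *
im,mT=snap('wrist','w7.png'); 
p=sense()['tool_pos']; print(fitrim(im,mT,(p[0]+51,p[1]),p[2]+12,span=12))
plan(530,302,155,0)"
```

```text
[ 90.8 462.7 -23.3]
turn [ 0.002 -0.009 -0.001] shift [ 11.3  -32.34   0.35] yaw -0.0 pos [416.7 -21.3 158. ] j6 -9.9
```

View pics/w7.png

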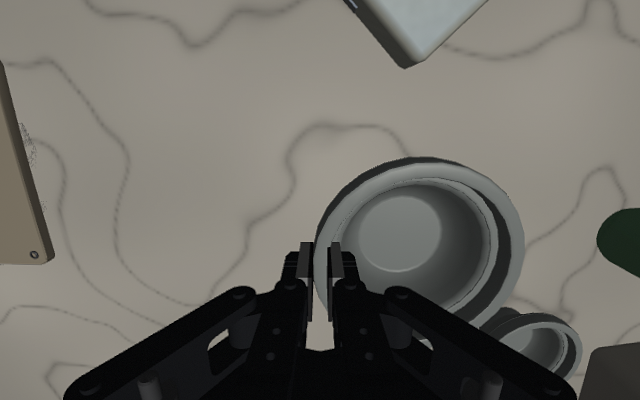

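The cover is held level. I'll carry it over to the pan.

Call:
{"fn": "apply_moves", "kwargs": {
  "targets": "0 0 0 0 0 -4 0;0 0 0 1.5 -4.5 -5 0;0 0 0 3 -9 -5 0;0 0 0 4.5 -13 -5 0;0 0 0 6 -17 -5 0"
}}

```text
time: 15.45
tool_pos: [474.3, 151.0, 200.9]
tcp_rot: [-180.0, -0.1, -0.0]
ft_force: [0.6, -0.9, -0.9]
finger_gap: 6.3
```

Call:
{"fn": "apply_moves", "kwargs": {
  "targets": "0 0 0 1.5 -4.5 0 0;0 0 0 3 -9 0 0;0 0 0 4.5 -13 0 0;0 0 0 5.3 -15.3 0 0;0 0 0 5.3 -15.3 0 0"
}}

```text
time: 15.95
tool_pos: [526.9, 305.2, 199.8]
tcp_rot: [-180.0, 0.0, 0.1]
ft_force: [0.2, -0.5, -0.5]
finger_gap: 6.6
```

```bash
python3 -c "
from h import *
im,mT=snap('wrist','w8.png'); s=sense();p=s['tool_pos'];print(s['finger_gap'])
print(fitrim(im,mT,(p[0]+51,p[1]),p[2]+12,span=12)) 
plan(530,302,135,0)"
```

```text
5.884543649839509
[100.7 568.6 308.4]
turn [0.    0.001 0.001] shift [0.34 0.14 6.48] yaw 0.1 pos [526.6 303.4 199.8] j6 25.0
```

View pics/w8.png

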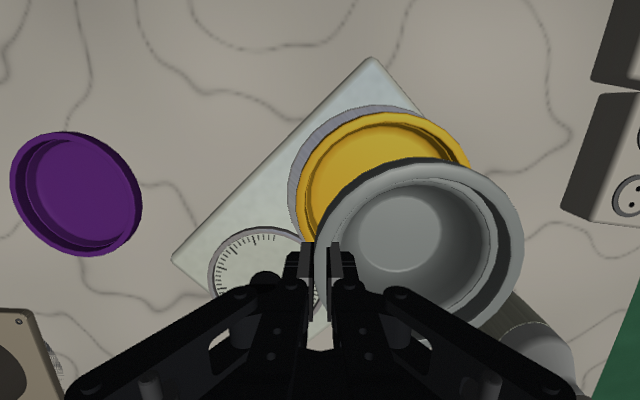

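Call:
{"fn": "apply_moves", "kwargs": {
  "targets": "0 0 0 0.35 0.3 2 0;0 0 0 0.35 0.3 4 0;0 0 0 0.35 0.3 5.2 0;0 0 0 0.35 0.3 6 0;0 0 0 0.35 0.3 6.2 0"
}}

```text
time: 16.5
tool_pos: [529.7, 298.4, 137.5]
tcp_rot: [180.0, 0.1, -0.1]
ft_force: [0.3, 0.3, -0.9]
finger_gap: 6.2
```

Call:
{"fn": "apply_moves", "kwargs": {
  "targets": "0 0 0 0 0 0 0;0 0 0 0 0 0 0;0 0 0 0 0 0 0;0 0 0 0 0 0.1 0;0 0 0 0 0 0.2 0"
}}

```text
time: 17.0
tool_pos: [530.4, 299.4, 136.8]
tcp_rot: [-180.0, -0.0, -0.0]
ft_force: [-0.6, 0.2, 0.3]
finger_gap: 6.3
```

Call:
{"fn": "apply_moves", "kwargs": {
  "targets": "0 0 0 0 0 0.1 0;0 0 0 0 0 0.2 0;0 0 0 0 0 0.2 1;0 0 0 0 0 0.2 3;0 0 0 0 0 0.2 3"
}}

```text
time: 17.5
tool_pos: [530.2, 299.0, 134.1]
tcp_rot: [180.0, 0.0, -0.0]
ft_force: [0.3, 0.5, 0.5]
finger_gap: 29.8
```

Call:
{"fn": "apply_moves", "kwargs": {
  "targets": "0 0 0 0 0 0 3;0 0 0 0 0 -4 3;0 0 0 0 0 -8 3;0 0 0 0 0 -9 3;0 0 0 0 0 -9 3"
}}

```text
time: 18.0
tool_pos: [531.8, 299.8, 227.4]
tcp_rot: [-179.9, -0.3, -0.0]
ft_force: [0.7, 0.1, -0.1]
finger_gap: 29.7
```

```bash
python3 -c "
from h import *
im,mT=snap('wrist','w9.png'); print(fitrim(im,mT,(581,302),146,span=16),fitrim(im,mT,(581,302),110.5,(75,67),16))
im,mT=snap('top','t3.png')
for g in ((369,-306),(523,-381),(638,-198)): print(fitrim(im,mT,g,62,span=40))
plan(587,-198,210,0)"
```

```text
[183.8 582.  297. ] [195.2 581.  304. ]
[ 130.1  364.  -302. ]
[ 142.9  518.  -378. ]
[ 133.1  631.  -200. ]
turn [ 0.     0.001 -0.001] shift [ 5.75 49.69  1.34] yaw -0.0 pos [529.9 298.9 223.2] j6 24.6
```

View pics/w9.png

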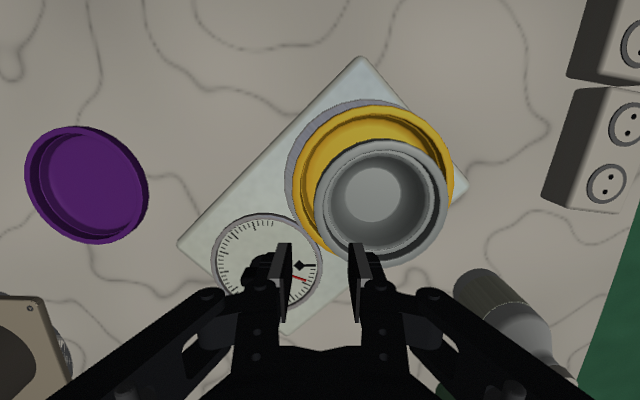

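The first cover stands level in the pan at (582,297), against a pan centre of (581,304). The zero mark is unchanged. Next is the cover near (636,−200).

Call:
{"fn": "apply_moves", "kwargs": {
  "targets": "0 0 0 0.5 4.5 0 3;0 0 0 1 9 0 3;0 0 0 1.5 14 0 3;0 0 0 2 19 0 3;0 0 0 2.5 23 0 3"
}}

```text
time: 18.6
tool_pos: [553.7, 66.6, 221.6]
tcp_rot: [180.0, 0.2, -0.1]
ft_force: [0.0, 0.2, -0.2]
finger_gap: 30.1
```

Call:
{"fn": "apply_moves", "kwargs": {
  "targets": "0 0 0 0.5 4.5 0 3;0 0 0 1 9 0 3;0 0 0 1.5 14 0 3;0 0 0 2 19 0 3;0 0 0 2.5 23 2 3"
}}

```text
time: 19.1
tool_pos: [580.3, -163.9, 204.8]
tcp_rot: [179.9, -0.1, -0.1]
ft_force: [1.6, -0.5, -0.3]
finger_gap: 30.0
```

Call:
{"fn": "apply_moves", "kwargs": {
  "targets": "0 0 0 0 0 0 3;0 0 0 0 0 0 3;0 0 0 0 0 0 3;0 0 0 0 0 0 3;0 0 0 0 0 0 3"
}}

```text
time: 19.6
tool_pos: [580.3, -159.7, 204.8]
tcp_rot: [180.0, -0.0, 0.1]
ft_force: [0.1, 0.2, -0.0]
finger_gap: 30.0
```

```bash
python3 -c "
from h import *
im,mT=snap('wrist','w10.png'); r=fitrim(im,mT,(636,-200),62,span=40); print(r, find('wrist','cover_a',0,mT))
plan(r[1]-51,r[2],51,0)"
```

```text
[ 161.5  637.  -201. ] [(array([ 635. , -202.9,    0. ]), 0.9), (array([ 371.2, -307. ,    0. ]), 0.82), (array([ 524.6, -385. ,    0. ]), 0.61)]
turn [ 0.    -0.001  0.001] shift [ 0.56  4.09 15.39] yaw 0.0 pos [ 580.2 -160.1  204.9] j6 -20.3
```

Call:
{"fn": "apply_moves", "kwargs": {
  "targets": "0 0 0 0.6 4.1 2 3;0 0 0 0.6 4.1 6.5 3;0 0 0 0.6 4.1 11 3;0 0 0 0.6 4.1 15.4 3;0 0 0 0.6 4.1 15.4 3"
}}

```text
time: 20.2
tool_pos: [580.6, -199.2, 42.8]
tcp_rot: [-179.7, 0.7, -0.0]
ft_force: [-1.3, 0.6, -0.6]
finger_gap: 30.4
```

Call:
{"fn": "apply_moves", "kwargs": {
  "targets": "0 0 0 0 0 0 0;0 0 0 0 0 0 0;0 0 0 0 0 0 0;0 0 0 0 0 0 0;0 0 0 0 0 0 0"
}}

```text
time: 20.7
tool_pos: [587.0, -202.4, 52.5]
tcp_rot: [179.9, -0.1, -0.0]
ft_force: [-2.7, 0.6, 7.1]
finger_gap: 4.8
```

Call:
{"fn": "apply_moves", "kwargs": {
  "targets": "0 0 0 0 0 -3 0;0 0 0 0 0 -7 0;0 0 0 0 0 -12 0;0 0 0 0 0 -17 0;0 0 0 0 0 -17 0"
}}

```text
time: 21.2
tool_pos: [590.1, -203.7, 231.3]
tcp_rot: [179.6, -0.8, -0.0]
ft_force: [1.5, -0.4, 0.7]
finger_gap: 5.1
```

Call:
{"fn": "apply_moves", "kwargs": {
  "targets": "0 0 0 -0.5 -4.5 0 0;0 0 0 -1 -9 0 0;0 0 0 -1.5 -14 0 0;0 0 0 -2 -19 0 0;0 0 0 -2.5 -23 0 0"
}}

```text
time: 21.7
tool_pos: [560.6, 30.5, 220.8]
tcp_rot: [-180.0, -0.1, -0.0]
ft_force: [0.6, -0.6, -0.6]
finger_gap: 5.1
```

Call:
{"fn": "apply_moves", "kwargs": {
  "targets": "0 0 0 -0.5 -4.5 0 0;0 0 0 -1 -9 0 0;0 0 0 -1.5 -14 0 0;0 0 0 -2 -19 0 0;0 0 0 -2.9 -23 0 0"
}}

```text
time: 22.2
tool_pos: [531.8, 260.8, 220.8]
tcp_rot: [-180.0, -0.1, 0.0]
ft_force: [1.0, 0.5, -0.3]
finger_gap: 4.8
```

Call:
{"fn": "apply_moves", "kwargs": {
  "targets": "0 0 0 0 -2 0 0;0 0 0 0 -3.5 0 0;0 0 0 0 -3.5 0 0;0 0 0 0 -3.5 0 0;0 0 0 0 -3.5 0 0"
}}

```text
time: 22.7
tool_pos: [532.7, 291.8, 220.3]
tcp_rot: [180.0, -0.0, -0.1]
ft_force: [0.0, -0.1, -1.3]
finger_gap: 5.0
```

```bash
python3 -c "
from h import *
im,mT=snap('wrist','w11.png'); s=sense();p=s['tool_pos'];print(s['finger_gap'])
for dz in (6,12,18): print(fitrim(im,mT,(p[0]+51,p[1]),p[2]+dz,span=12)) 
print(fitrim(im,mT,(581,303),110.5,(75,),12))
plan(531,298,158,0)"
```

```text
4.691251041610207
[136.4 584.7 287.8]
[107.6 579.7 290.8]
[100.8 574.7 293.8]
[ 78. 581. 303.]
turn [ 0.    -0.    -0.002] shift [-0.17 -0.62  6.24] yaw -0.1 pos [532.7 291.8 220.4] j6 24.0
```

View pics/w11.png

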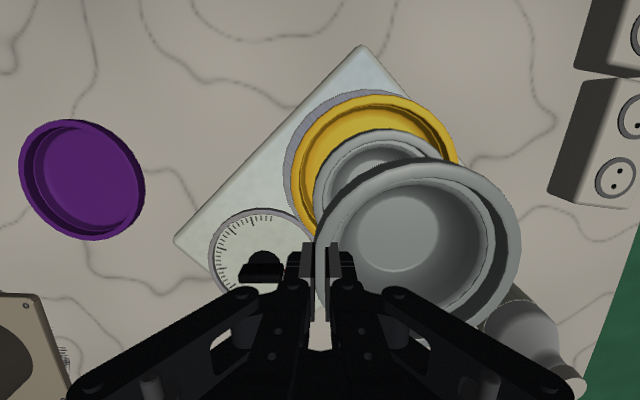

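Call:
{"fn": "apply_moves", "kwargs": {
  "targets": "0 0 0 -0.2 -0.8 2 0;0 0 0 -0.2 -0.8 4 0;0 0 0 -0.2 -0.8 5 0;0 0 0 -0.2 -0.8 5.6 0;0 0 0 -0.2 -0.8 5.6 0"
}}

```text
time: 23.25
tool_pos: [530.1, 300.4, 163.7]
tcp_rot: [180.0, 0.1, -0.1]
ft_force: [0.6, 0.2, -0.3]
finger_gap: 5.0
```

Call:
{"fn": "apply_moves", "kwargs": {
  "targets": "0 0 0 0 0 0.2 0;0 0 0 0 0 0.3 0;0 0 0 0 0 0.4 0;0 0 0 0 0 0.4 0;0 0 0 0 0 0.4 0"
}}

```text
time: 23.75
tool_pos: [530.3, 301.2, 160.6]
tcp_rot: [-180.0, -0.0, -0.0]
ft_force: [-0.6, 0.9, -0.2]
finger_gap: 4.8
```

Call:
{"fn": "apply_moves", "kwargs": {
  "targets": "0 0 0 0 0 0.2 0;0 0 0 0 0 0.3 0;0 0 0 0 0 0.4 0;0 0 0 0 0 0.4 0;0 0 0 0 0 0.4 0"
}}

```text
time: 24.25
tool_pos: [530.3, 301.3, 156.5]
tcp_rot: [-180.0, -0.0, -0.0]
ft_force: [-2.1, 0.9, 1.8]
finger_gap: 4.7
```

Contact is felt (z force up by about 2 N), so I'll release.

Call:
{"fn": "apply_moves", "kwargs": {
  "targets": "0 0 0 0 0 0 0;0 0 0 0 0 0 1;0 0 0 0 0 0 3;0 0 0 0 0 0 3;0 0 0 0 0 0 3"
}}

```text
time: 24.75
tool_pos: [530.3, 301.0, 156.2]
tcp_rot: [180.0, 0.0, -0.1]
ft_force: [-0.6, 0.1, 0.5]
finger_gap: 29.8
```

Call:
{"fn": "apply_moves", "kwargs": {
  "targets": "0 0 0 0 0 -3 3;0 0 0 0 0 -6 3;0 0 0 0 0 -8 3;0 0 0 0 0 -8 3;0 0 0 0 0 -8 3"
}}

```text
time: 25.25
tool_pos: [530.5, 301.2, 236.4]
tcp_rot: [-180.0, -0.0, -0.0]
ft_force: [-0.4, 0.4, -0.0]
finger_gap: 30.3
```

```bash
python3 -c "
from h import *
im,mT=snap('wrist','w12.png'); print(fitrim(im,mT,(581,299),167.5,span=16),fitrim(im,mT,(581,302),110,(75,),12))
plan(470,-340,215,0)"
```

```text
[177.5 581.  298. ] [ 93.1 581.  303. ]
turn [ 0.001  0.001 -0.001] shift [-5.94 64.09  2.06] yaw -0.0 pos [529.9 300.9 235.2] j6 24.8
```

View pics/w12.png

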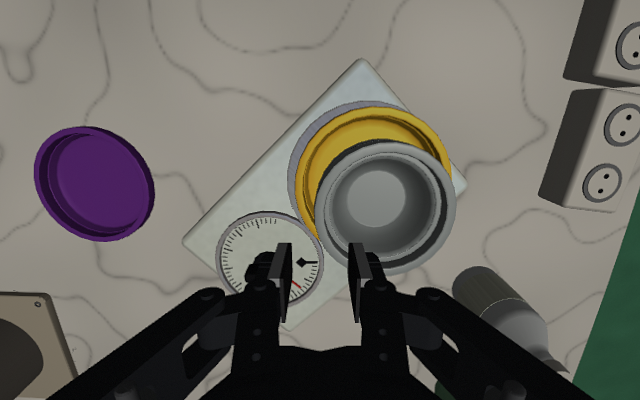

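The second cover is nested at (581,298). Next is the cover near (523,−382).

Call:
{"fn": "apply_moves", "kwargs": {
  "targets": "0 0 0 -0.4 4.5 0 3;0 0 0 -0.8 9 0 3;0 0 0 -1.2 14 0 3;0 0 0 -1.6 18 0 3;0 0 0 -2 22 0 3"
}}

```text
time: 25.8
tool_pos: [508.7, 79.4, 234.3]
tcp_rot: [180.0, 0.2, -0.1]
ft_force: [1.1, -0.4, -0.3]
finger_gap: 29.9
```

Call:
{"fn": "apply_moves", "kwargs": {
  "targets": "0 0 0 -0.4 4.5 0 3;0 0 0 -0.8 9 0 3;0 0 0 -1.2 14 0 3;0 0 0 -1.6 18 1 3;0 0 0 -2 22 2 3"
}}

```text
time: 26.3
tool_pos: [488.8, -140.5, 214.6]
tcp_rot: [-180.0, 0.1, -0.1]
ft_force: [1.0, 0.1, 0.7]
finger_gap: 30.3
```

Call:
{"fn": "apply_moves", "kwargs": {
  "targets": "0 0 0 -0.4 4.5 0.5 3;0 0 0 -0.8 9 1 3;0 0 0 -1.2 14 1 3;0 0 0 -1.7 18 1 3;0 0 0 -1.9 20 1 3"
}}

```text
time: 26.8
tool_pos: [468.9, -341.4, 204.1]
tcp_rot: [-179.9, 0.2, -0.2]
ft_force: [-0.2, 0.3, -0.0]
finger_gap: 29.7
```

Call:
{"fn": "apply_moves", "kwargs": {
  "targets": "0 0 0 0 0 0 3;0 0 0 0 0 0 3;0 0 0 0 0 0 3;0 0 0 0 0 0 3;0 0 0 0 0 0 3"
}}

```text
time: 27.3
tool_pos: [471.2, -337.8, 206.5]
tcp_rot: [-180.0, -0.0, 0.0]
ft_force: [0.2, 0.1, -0.2]
finger_gap: 29.7
```

```bash
python3 -c "
from h import *
im,mT=snap('wrist','w13.png'); r=fitrim(im,mT,(523,-381),62,span=40); print(r, find('wrist','cover_a',0,mT))
plan(r[1]-51,r[2],51,0)"
```

```text
[ 159.6  522.  -383. ] [(array([ 364.8, -308.3,    0. ]), 0.6), (array([ 521.3, -383.4,    0. ]), 0.56)]
turn [ 0. -0.  0.] shift [-0.02  4.48 15.56] yaw 0.0 pos [ 471.1 -338.2  206.5] j6 -40.8
```

Call:
{"fn": "apply_moves", "kwargs": {
  "targets": "0 0 0 0 4.5 2 3;0 0 0 0 4.5 6.5 3;0 0 0 0 4.5 11 3;0 0 0 0 4.5 15.5 3;0 0 0 0 4.5 15.5 3"
}}

```text
time: 27.9
tool_pos: [466.4, -379.5, 43.6]
tcp_rot: [-179.5, 0.5, -0.0]
ft_force: [-1.2, 0.4, -0.3]
finger_gap: 29.9
```

Call:
{"fn": "apply_moves", "kwargs": {
  "targets": "0 0 0 0 0 0 3;0 0 0 0 0 0 0;0 0 0 0 0 0 0;0 0 0 0 0 0 0;0 0 0 0 0 0 0"
}}

```text
time: 28.4
tool_pos: [471.8, -385.1, 54.3]
tcp_rot: [179.8, -0.1, -0.0]
ft_force: [-3.0, 1.6, 9.0]
finger_gap: 5.2
```

Call:
{"fn": "apply_moves", "kwargs": {
  "targets": "0 0 0 0 0 -4 0;0 0 0 0 0 -9 0;0 0 0 0 0 -14 0;0 0 0 0 0 -19 0;0 0 0 0 0 -19 0"
}}

```text
time: 28.9
tool_pos: [474.1, -386.9, 253.0]
tcp_rot: [179.3, -0.7, -0.0]
ft_force: [0.7, -0.1, 0.3]
finger_gap: 5.4
```

Call:
{"fn": "apply_moves", "kwargs": {
  "targets": "0 0 0 0.4 -4.5 0 0;0 0 0 0.8 -9 0 0;0 0 0 1.2 -14 0 0;0 0 0 1.6 -18 0 0;0 0 0 2 -22 0 0"
}}

```text
time: 29.4
tool_pos: [491.1, -162.1, 242.3]
tcp_rot: [180.0, -0.1, -0.0]
ft_force: [0.9, -0.5, -0.4]
finger_gap: 5.4
```

Call:
{"fn": "apply_moves", "kwargs": {
  "targets": "0 0 0 0.4 -4.5 0 0;0 0 0 0.8 -9 0 0;0 0 0 1.2 -14 0 0;0 0 0 1.6 -18 0 0;0 0 0 2 -22 0 0"
}}

```text
time: 29.9
tool_pos: [511.2, 58.1, 242.4]
tcp_rot: [-180.0, -0.1, -0.0]
ft_force: [1.2, 0.3, -0.7]
finger_gap: 5.2
```

Call:
{"fn": "apply_moves", "kwargs": {
  "targets": "0 0 0 0.4 -4.5 0 0;0 0 0 0.8 -9 0 0;0 0 0 1.2 -14 0 0;0 0 0 1.6 -18 0 0;0 0 0 1.9 -22 0 0"
}}

```text
time: 30.4
tool_pos: [530.3, 278.3, 242.3]
tcp_rot: [-180.0, -0.1, -0.0]
ft_force: [0.5, 0.1, -0.7]
finger_gap: 5.2
```

Call:
{"fn": "apply_moves", "kwargs": {
  "targets": "0 0 0 0 -2 0 0;0 0 0 0 -2 0 0;0 0 0 0 -2 0 0;0 0 0 0 -2 0 0;0 0 0 0 -2 0 0"
}}

```text
time: 30.9
tool_pos: [530.6, 295.0, 241.7]
tcp_rot: [180.0, -0.0, -0.1]
ft_force: [0.6, 0.2, -0.9]
finger_gap: 5.5
```

```bash
python3 -c "
from h import *
im,mT=snap('wrist','w14.png'); s=sense();p=s['tool_pos'];print(s['finger_gap'])
for dz in (4,8,12,16): print(dz,fitrim(im,mT,(p[0]+51,p[1]),p[2]+dz,span=12)) 
plan(531,299,180,0)"
```

```text
5.3171911820384254
4 [ 98.4 571.5 305.1]
8 [104.9 573.5 299.1]
12 [103.  570.5 299.1]
16 [103.8 574.5 298.1]
turn [-0.    -0.    -0.002] shift [ 0.04 -0.39  6.16] yaw -0.1 pos [530.5 295.1 241.6] j6 24.4
```

```bash
python3 -c "
import cv2,numpy as np
f=lambda n:cv2.cvtColor(cv2.imread(f'pics/{n}.png'),cv2.COLOR_BGR2GRAY)[165:325,330:525]
b=f('w11')
for n in ('w14','w8','w7'): print(n,np.abs(f(n).astype(float)-b).mean(),cv2.phaseCorrelate(np.float32(f(n)),np.float32(b),cv2.createHanningWindow((195,160),cv2.CV_32F)))"
```

```text
w14 6.904903846153847 ((0.9212393583273695, 0.3803820285213959), 0.8355726263523102)
w8 8.692019230769231 ((-2.5800798648984795, -0.22923539624565592), 0.9759222956895828)
w7 13.153621794871794 ((-2.9757718094254955, -0.09515745716750246), 0.8984671878814697)
```

The held cover matches the earlier grasp, so I'll lower it.

Call:
{"fn": "apply_moves", "kwargs": {
  "targets": "0 0 0 0 -0.5 2 0;0 0 0 0 -0.5 4 0;0 0 0 0 -0.5 5 0;0 0 0 0 -0.5 5.6 0;0 0 0 0 -0.5 5.6 0"
}}

```text
time: 31.45
tool_pos: [530.0, 300.6, 184.7]
tcp_rot: [180.0, 0.1, -0.1]
ft_force: [-0.8, -0.0, -0.8]
finger_gap: 5.3
```

Call:
{"fn": "apply_moves", "kwargs": {
  "targets": "0 0 0 0 0 0.2 0;0 0 0 0 0 0.3 0;0 0 0 0 0 0.4 0;0 0 0 0 0 0.4 0;0 0 0 0 0 0.4 0"
}}

```text
time: 31.95
tool_pos: [530.4, 301.3, 181.8]
tcp_rot: [-180.0, -0.0, -0.0]
ft_force: [-0.5, 0.3, 0.5]
finger_gap: 4.9
```

Call:
{"fn": "apply_moves", "kwargs": {
  "targets": "0 0 0 0 0 0.1 0;0 0 0 0 0 0.2 0;0 0 0 0 0 0.3 0;0 0 0 0 0 0.3 0;0 0 0 0 0 0.3 0"
}}

```text
time: 32.45
tool_pos: [530.3, 301.3, 178.5]
tcp_rot: [-180.0, -0.0, -0.0]
ft_force: [-2.7, 1.5, 3.3]
finger_gap: 5.1
```

Call:
{"fn": "apply_moves", "kwargs": {
  "targets": "0 0 0 0 0 0 0;0 0 0 0 0 0 1;0 0 0 0 0 0 3;0 0 0 0 0 0 3;0 0 0 0 0 0 3"
}}

```text
time: 32.95
tool_pos: [530.2, 300.9, 177.9]
tcp_rot: [180.0, 0.0, -0.1]
ft_force: [0.7, 0.2, 0.5]
finger_gap: 30.1
```

Call:
{"fn": "apply_moves", "kwargs": {
  "targets": "0 0 0 0 0 -3 3;0 0 0 0 0 -6 3;0 0 0 0 0 -7 3;0 0 0 0 0 -7 3;0 0 0 0 0 -7 3"
}}

```text
time: 33.45
tool_pos: [530.0, 301.0, 247.1]
tcp_rot: [180.0, 0.1, -0.0]
ft_force: [0.6, -0.6, -0.5]
finger_gap: 30.2
```

```bash
python3 -c "
from h import *
im,mT=snap('wrist','w15.png'); print(fitrim(im,mT,(581,299),189,span=16),fitrim(im,mT,(581,302),109.5,(75,),12))
plan(320,-265,215,0)"
```

```text
[171.7 582.  298. ] [ 84.6 581.  303. ]
turn [ 0.001  0.002 -0.001] shift [-20.91  56.59   3.25] yaw -0.0 pos [529.6 300.8 246.4] j6 24.8
```

Call:
{"fn": "apply_moves", "kwargs": {
  "targets": "0 0 0 -1.6 4.4 0 3;0 0 0 -3.3 8.9 0 3;0 0 0 -4.9 13.3 0 3;0 0 0 -6.5 17.7 0 3;0 0 0 -7.4 20 0 3"
}}

```text
time: 34.0
tool_pos: [454.1, 98.5, 246.3]
tcp_rot: [179.9, 0.2, -0.1]
ft_force: [-0.1, -0.0, 1.0]
finger_gap: 30.1
```

Call:
{"fn": "apply_moves", "kwargs": {
  "targets": "0 0 0 -1.6 4.4 0 3;0 0 0 -3.3 8.9 0 3;0 0 0 -4.9 13.3 0 3;0 0 0 -6.5 17.7 1 3;0 0 0 -7.4 20 2 3"
}}

```text
time: 34.5
tool_pos: [380.2, -101.1, 226.7]
tcp_rot: [180.0, 0.1, -0.2]
ft_force: [0.5, 0.2, -0.1]
finger_gap: 30.0
```

Call:
{"fn": "apply_moves", "kwargs": {
  "targets": "0 0 0 -1.6 4.4 1 3;0 0 0 -3.3 8.9 2 3;0 0 0 -4.6 12.5 2 3;0 0 0 -6.1 16.6 2 3;0 0 0 -6.1 16.6 2 3"
}}

```text
time: 35.0
tool_pos: [318.0, -268.0, 206.5]
tcp_rot: [-180.0, 0.2, -0.4]
ft_force: [-0.0, 0.7, 0.3]
finger_gap: 29.7
```

Call:
{"fn": "apply_moves", "kwargs": {
  "targets": "0 0 0 0 0 0 3;0 0 0 0 0 0 3;0 0 0 0 0 0 3;0 0 0 0 0 0 3;0 0 0 0 0 0 3"
}}

```text
time: 35.5
tool_pos: [321.3, -264.1, 208.4]
tcp_rot: [180.0, -0.0, 0.1]
ft_force: [0.2, 0.6, 0.1]
finger_gap: 30.1
```

```bash
python3 -c "
from h import *
im,mT=snap('wrist','w16.png'); r=fitrim(im,mT,(369,-306),62,span=40); print(r, find('wrist','cover_a',0,mT))
plan(r[1]-51,r[2],51,0)"
```

```text
[ 153.9  367.  -308. ] [(array([ 362.5, -307.5,    0. ]), 0.92), (array([ 692.2, -298.4,    0. ]), 0.72)]
turn [ 0. -0.  0.] shift [-0.52  4.37 15.74] yaw 0.0 pos [ 321.2 -264.3  208.4] j6 -46.5
```

Call:
{"fn": "apply_moves", "kwargs": {
  "targets": "0 0 0 -0.5 4.4 2 3;0 0 0 -0.5 4.4 6.5 3;0 0 0 -0.5 4.4 11 3;0 0 0 -0.5 4.4 15.6 3;0 0 0 -0.5 4.4 15.6 3"
}}

```text
time: 36.1
tool_pos: [312.2, -304.1, 46.0]
tcp_rot: [-179.5, 0.4, -0.0]
ft_force: [-1.2, 0.2, -0.8]
finger_gap: 30.0
```

Call:
{"fn": "apply_moves", "kwargs": {
  "targets": "0 0 0 0 0 0 3;0 0 0 0 0 0 0;0 0 0 0 0 0 0;0 0 0 0 0 0 0;0 0 0 0 0 0 0"
}}

```text
time: 36.6
tool_pos: [316.6, -310.0, 54.5]
tcp_rot: [179.8, -0.1, -0.0]
ft_force: [-2.6, 1.4, 8.6]
finger_gap: 5.1
```

Call:
{"fn": "apply_moves", "kwargs": {
  "targets": "0 0 0 0 0 -4 0;0 0 0 0 0 -9 0;0 0 0 0 0 -14 0;0 0 0 0 0 -19 0;0 0 0 0 0 -21 0"
}}

```text
time: 37.1
tool_pos: [317.2, -310.4, 269.4]
tcp_rot: [179.6, -0.4, -0.0]
ft_force: [0.6, -1.0, -0.9]
finger_gap: 5.1
```

Call:
{"fn": "apply_moves", "kwargs": {
  "targets": "0 0 0 1.6 -4.4 0 0;0 0 0 3.3 -8.9 0 0;0 0 0 4.9 -13.3 0 0;0 0 0 6.5 -17.7 0 0;0 0 0 8.1 -22 0 0"
}}

```text
time: 37.6
tool_pos: [397.4, -87.0, 263.5]
tcp_rot: [180.0, -0.1, -0.1]
ft_force: [0.6, -0.9, -0.4]
finger_gap: 5.3
```

Call:
{"fn": "apply_moves", "kwargs": {
  "targets": "0 0 0 1.6 -4.4 0 0;0 0 0 3.3 -8.9 0 0;0 0 0 4.9 -13.3 0 0;0 0 0 6.5 -17.7 0 0;0 0 0 8.1 -22 0 0"
}}

```text
time: 38.1
tool_pos: [478.6, 133.5, 263.5]
tcp_rot: [-180.0, -0.1, -0.0]
ft_force: [1.4, 0.1, 0.3]
finger_gap: 5.1
```

```bash
python3 -c "
from h import *
print(sense()['finger_gap'])
plan(530.5,300,262,0)"
```

```text
5.144893432702322
turn [-0.    -0.002 -0.   ] shift [  5.18 -16.65   0.17] yaw -0.0 pos [478.6 133.5 263.5] j6 9.7
```

Call:
{"fn": "apply_moves", "kwargs": {
  "targets": "0 0 0 1.4 -4.4 0 0;0 0 0 2.7 -8.7 0 0;0 0 0 4 -13 0 0;0 0 0 5.2 -16.5 0 0;0 0 0 5.2 -16.5 0 0"
}}

```text
time: 38.6
tool_pos: [530.3, 300.2, 261.9]
tcp_rot: [-179.9, 0.0, 0.2]
ft_force: [-0.3, 0.1, -0.8]
finger_gap: 5.1
```

```bash
python3 -c "
from h import *
im,mT=snap('wrist','w17.png')
f=lambda n:cv2.cvtColor(cv2.imread(f'pics/{n}.png'),cv2.COLOR_BGR2GRAY)[165:325,330:525]
b=f('w11');n='w17'; print(np.abs(f(n).astype(float)-b).mean(),cv2.phaseCorrelate(np.float32(f(n)),np.float32(b),cv2.createHanningWindow((195,160),cv2.CV_32F)))
plan(530.5,300.5,206,0)"
```

```text
7.6210576923076925 ((0.3342264751487676, 0.43570410728207776), 0.7868534772396087)
turn [-0.     0.     0.002] shift [ 0.04 -0.23  5.62] yaw 0.1 pos [530.1 298.2 262.2] j6 24.4
```

Call:
{"fn": "apply_moves", "kwargs": {
  "targets": "0 0 0 0 -0.2 2 0;0 0 0 0 -0.2 4 0;0 0 0 0 -0.2 5 0;0 0 0 0 -0.2 5.6 0;0 0 0 0 -0.2 5.6 0"
}}

```text
time: 39.15
tool_pos: [530.1, 297.5, 206.2]
tcp_rot: [180.0, 0.0, -0.1]
ft_force: [-0.4, -0.2, -0.9]
finger_gap: 4.8
```

Call:
{"fn": "apply_moves", "kwargs": {
  "targets": "0 0 0 0 0 0.2 0;0 0 0 0 0 0.3 0;0 0 0 0 0 0.3 0;0 0 0 0 0 0.3 0;0 0 0 0 0 0.3 0"
}}

```text
time: 39.65
tool_pos: [530.5, 298.2, 203.8]
tcp_rot: [-180.0, -0.0, -0.0]
ft_force: [-0.7, -0.4, 1.1]
finger_gap: 5.4
```

Call:
{"fn": "apply_moves", "kwargs": {
  "targets": "0 0 0 0 0 0.1 0;0 0 0 0 0 0.2 0;0 0 0 0 0 0.3 0;0 0 0 0 0 0.3 0;0 0 0 0 0 0.3 0"
}}

```text
time: 40.15
tool_pos: [530.3, 298.2, 200.6]
tcp_rot: [-180.0, -0.0, -0.0]
ft_force: [-1.9, 1.0, 3.8]
finger_gap: 5.1
```

Call:
{"fn": "apply_moves", "kwargs": {
  "targets": "0 0 0 0 0 0 0;0 0 0 0 0 0 1;0 0 0 0 0 0 3;0 0 0 0 0 0 3;0 0 0 0 0 0 3"
}}

```text
time: 40.65
tool_pos: [530.2, 297.9, 199.9]
tcp_rot: [180.0, 0.0, -0.0]
ft_force: [0.3, -0.0, -0.6]
finger_gap: 30.2
```

Call:
{"fn": "apply_moves", "kwargs": {
  "targets": "0 0 0 0 0 -3 3;0 0 0 0 0 -6 3;0 0 0 0 0 -7 3;0 0 0 0 0 -7 3;0 0 0 0 0 -7 3"
}}

```text
time: 41.15
tool_pos: [530.0, 298.0, 269.1]
tcp_rot: [180.0, 0.1, -0.0]
ft_force: [0.3, 0.8, -0.7]
finger_gap: 29.9
```

Call:
{"fn": "apply_moves", "kwargs": {
  "targets": "0 0 0 -2 4 0 3;0 0 0 -4 8 0 3;0 0 0 -5 12 0 3;0 0 0 -5 16 0 3;0 0 0 -5 20 0 3"
}}

```text
time: 41.65
tool_pos: [478.7, 96.8, 268.2]
tcp_rot: [180.0, 0.2, -0.0]
ft_force: [0.8, 0.2, 0.8]
finger_gap: 30.0
```

Call:
{"fn": "apply_moves", "kwargs": {
  "targets": "0 0 0 0 4 0 3;0 0 0 0 8 0 3;0 0 0 0 12 0 3;0 0 0 0 12 0 3;0 0 0 0 12 0 3"
}}

```text
time: 42.15
tool_pos: [479.2, -22.4, 268.5]
tcp_rot: [-180.0, 0.2, -0.2]
ft_force: [-0.5, 0.8, -0.2]
finger_gap: 30.2
```

```bash
python3 -c "
from h import *
t,mT=snap('top','t4.png'); print(fitrim(t,mT,(581,299),210,span=16),fitrim(t,mT,(581,302),109.5,(75,),12)); print(find('top','zero_mark',68,mT,c=.2))
s,_=snap('side','s4.png'); print(find('top','cover_a',0,mT))
a=cv2.resize(t[:300],(800,375)); b=cv2.resize(s[190:340,150:390],(400,225*400//360)); c=cv2.resize(t[110:270,140:290],(400,250))
b=cv2.resize(s[190:340,150:390],(400,225))[:225]; cc=cv2.resize(t[120:270,130:290],(400,225))
cv2.imwrite('pics/m.png',np.vstack([a,np.hstack([b,cc])]))"
```

```text
[181.3 576.  293. ] [108. 581. 301.]
[(array([515.4, 204.9,  68. ]), 0.81), (array([584.7, 308.4,  68. ]), 0.71)]
[(array([599.6, 349.9,   0. ]), 0.62), (array([589.1, 333.5,   0. ]), 0.61), (array([592.4, 340. ,   0. ]), 0.61), (array([604.3, 344.2,   0. ]), 0.57)]
```

View pics/m.png

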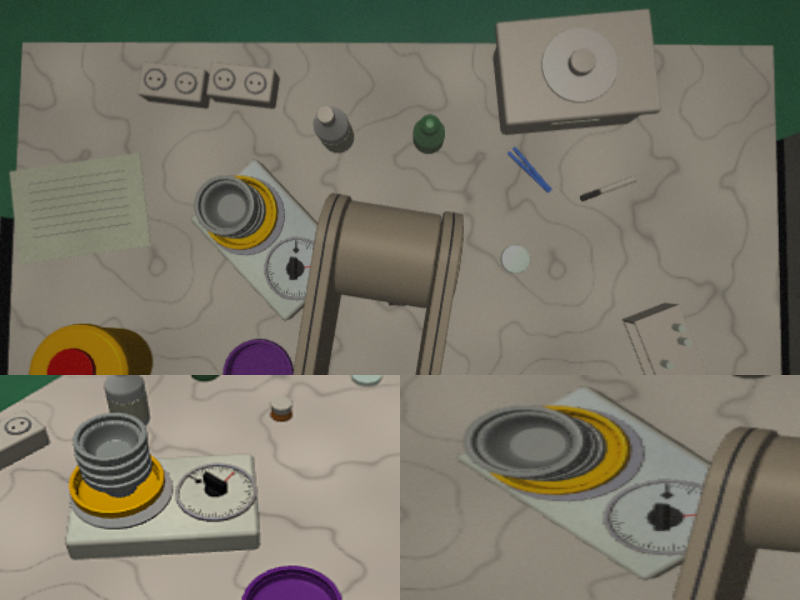

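The montage shows all four covers nested evenly in the yellow pan and none left on the bench. The zero mark still points along world +x, and the bystanders are in place.

```bash
python3 -c "
from bench import *
print(sense()['time'],hand_in())"
```

```text
the job is handed in; nothing more can be done
42.35 None
```

The job is done and handed in at about 42 s of the 210 s allowed; no verdict is reported back.

**What I did:** I set the empty yellow pan on the plate. Next I turned the zero knob about 66° clockwise until the pointer lay over the zero lozenge, and let go. I then nested all four grey covers dome down in the pan.

**Last checks:**
- **Pan:** the image fits put it within about 3 mm of the plate's centre.
- **Pile:** the covers stand evenly nested. The wrist-camera fits put the first three covers' rims 5–7 mm from the pan's axis.
- **Fourth cover:** I checked it only from the fixed cameras. Its top-camera fit was about 9 mm off the axis, and that camera read covers about 4–7 mm off earlier.
- **Dial:** in the pictures the zero mark stayed where I set it.
- **Bystanders:** none looked moved in the last top and side pictures. I did not measure them.

**Disagreements:**
- The finger gap read 4–7 mm on the 8 mm collars, but every grasp held.
- The last network calls for covers and zero mark gave some spots that were slightly off or false, so I went by the fits and pictures instead.

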